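# Lock the shaft of the soil-test stand

## Task

Lock the shaft: push the peg on the disc's lever sideways until the slot across the disc lines up with the lock bar, then push the bar's end plate gently until the bar has gone right through the disc and the plate sits against the end of the guide. Only push, with the fingertips: do not lift the bar, and do not disturb the things standing around. Finish clear of everything.

Things in the scene. Friction and masses are not known exactly. Their poses are not given: they have to be found in the camera images.
- mount: Shaft lock's fixed grey plate, 12 mm thick, on the table. Origin on the table under the disc's axis; z up; x is the way the bar is pushed. Plate x -110 to 80, y -85 to 85 mm, with a 70 mm wide tongue back to x = -245. Along its x axis a rail (top z = 18, 40 mm wide, x -245 to -40) carries the bar; past the disc the keeper, a tunnel x 40 to 66, 18 mm wide inside, takes the nose.
- guide_end (a point): Middle of the guide's outer end face (mount x = -100, z = 25 mm), where the bar's push plate comes to rest; axes as the mount's. The guide is a covered tunnel on the rail, running from here to mount x = -40, 40 mm wide outside, 14 mm inside, top at z = 36.
- disc_slot (a point): Point on the disc's axis, 18 mm above the table (slot floor); turns with the disc, its x axis along the slot. Steel disc 72 mm across, top at z = 36, with an 18 mm wide slot, open at the top, right across it. A flat lever 16 mm wide (z 38 to 44) runs along this point's +y, square to the slot, out to 74 mm from the axis.
- peg (a point): Middle of the upright round steel peg at the lever's outer end: 12 mm diameter, z 44 to 78 mm above the table (this point at 61), 66 mm from the disc's axis. Push it sideways to turn the disc.
- lock_disc (a joint): Angle of the disc, rad, growing anticlockwise seen from above. Slot in line with the bar at 0 (lever along the mount's +y) and equally at pi (lever along -y); near 1.57 the lever lies back over the guide. Runs from -0.25 to 3.39, with slight friction (1 to 2 N at the peg), and stays where it is left.
- lock_bar: Loose steel bar, 12 mm wide and high, lying on the rail and in the guide, slides with 1 to 4 N. Origin on its underside (18 mm above the table) at the push plate's front face; x along it to the tapered nose, 162 mm ahead. The upright push plate behind the origin is 8 mm thick, 34 mm wide, from 2 to 40 mm above the underside. It starts drawn back, nose short of the disc.
- weight_a: Bystander, to be left alone: small brass weight with a grip knob, 30 mm across, 40 mm high, standing on the mount plate. Origin at the middle of its underside.
- weight_b: Bystander, to be left alone: second small brass weight, same as the first, standing on the mount plate. Origin at the middle of its underside.
- tin: Bystander, to be left alone: aluminium moisture tin, 60 mm across, 40 mm high. Origin at the middle of its underside.
- mould: Bystander, to be left alone: open steel compaction mould (tube), 104 mm across, 115 mm high. Origin at the middle of its underside.
- jar: Bystander, to be left alone: amber glass jar, 66 mm across, 90 mm high. Origin at the middle of its underside.
- spatula: Bystander, to be left alone: spatula 200 mm long lying flat. Origin at the middle of its underside.
- pan: Bystander, to be left alone: round brass pan, 150 mm across, 50 mm high. Origin at the middle of its underside.
There are look-alikes about, which are no part of the job. Leave any blue look-alike of the lock_bar alone.

How it is judged:
By the outcome, as a careful person would: the job done as asked, in the order asked, and still so for the second after the job is handed in, with the robot touching nothing.
It also fails if it takes over 54 s, if anything falls off the work surface, if the arm or the gripper's body presses on something with over 40 N, if the wrist force passes 120 N, or if a joint passes its speed limit or range.

## Robot

A 7-joint arm with a two-finger parallel gripper is mounted at the origin on the work surface. World frame = base frame: x ahead of the robot, y to its left, z up, the work surface at z = 0. Lengths are in mm, angles in rad, forces in N, time in s.
With the tool pointing down it reaches from about 425 to 1025 mm from the base axis. Payload 9.4 kg.
Tool frame: the origin (TCP) lies at the very end of the fingers, on their centre line; the grasp point (between the pads) lies 19 mm behind it (env.grasp_offset is the distance from the TCP to the grasp point, in mm); y points along the fingers, z is the direction in which the jaws open and shut, and the axes are right-handed (so a half turn about y gives the same grasp; the last joint's range is limited). The gripper opens to 85 mm and grips with 20 to 120 N. Pads are 22 mm wide; open, the fingers measure 114 mm over their backs; the gripper's body (76 mm by 85 mm) begins 54 mm behind the grasp point. The pads swing forward as they close: fully open they stand 13 mm farther back than shut.
Start: joints at [-1.412, 0.599, -0.003, 1.599, 0.002, 0.943, -0.08], TCP at [169.379, 704.936, 231.275] pointing down, gripper open.
Joint ranges: [-2.57, 2.57], [-0.35, 1.97], [-1.29, 1.29], [0.11, 2.56], [-1.05, 4.19], [0.11, 1.86], [-2.63, 2.63]. Speed limits (rad/s): [2.22, 2.22, 3.01, 3.01, 3.14, 3.14, 3.14].

## Interface

Orientations are given as a rotation vector (axis times angle).
In Python, from station import env, optics, order gives the robot as it stands.
- The arm moves only by the tool send_rows, never from a script. Its argument "motion" is a list of rows, each an object with "hand": the finger opening in cm, from 0 to 8.54; "offset": the shift along the tool's x, y, z in cm, a list of three; "rot": the turn, a rotation vector about the tool's x, y, z in degrees, a list of three. In form: [{"hand": hand, "offset": [x, y, z], "rot": [wx, wy, wz]}, ...]. A call has 1 to 5 rows; each row is the pose to reach, as a shift and turn from the pose commanded when the call began, along the tool's axes at that moment; what a row does not reach only later rows make up. A row lasts 1/12 s, in which the tool goes at most 41.7 mm and 7.16 degrees, less where a joint would pass 70% of its speed; a pose out of reach is approached as far as the arm can. A call with a gripper value outside its range is refused whole. The fingers move at their own pace and stop on an object; the grip force is fixed at half the most. Time passes only in rows, so rows that repeat a pose let the fingers close. It gives the time, the measured TCP pose, the force and the opening at its end, in the units of the state.
- env.state(): the state, without advancing time (a new reading comes with each control period).
- optics.get_image(name): name is "scene" or "top"; returns a dict with "img" (400x640x3 uint8, blue, green, red), "vfov" (degrees; the focal length in pixels is half the picture's height over the tangent of half this angle, whatever the lens; pixels are square), "cx", "cy" (the principal point, pixels), "k1" (the pictures are not rectified: a ray, as slopes to the right and down, at radius r is drawn at 1 + k1 r^2 times it, then the intrinsics apply), "eye" and "orientation" of the camera in the world. Camera axes: x right, y down, z forward; pixel columns grow to the right and rows downward; lengths in mm; the calibration is good to about 2 mm. A picture is of the moment at which its call begins. There is no depth.
- order.job_done(): hands the job in, once; it reports no verdict.
The state is a dict: "t": time; "q": joint angles; "qvel": joint speeds; "tau": joint torques, N m; "tool_pos": TCP position; "eef_rot": TCP orientation; "wrist_force": force on the tool from outside, world axes, zero at the start; "moment": the same for the moment, N m; "gripper_width": finger opening in mm.
Only numpy, scipy, OpenCV 4.12 (cv2) and the standard library are available. Lean on these libraries where they do the work, as an engineer would, in place of code of your own. Each camera call takes 0.05 s, during which the arm holds its last target.

## Working session

There is one attempt and no reset: what is moved stays moved. The work goes in short steps, Python scripts to look and compute and a tool call to move; the robot and the scene stay as the last step left them, time stands still between calls to the robot, and variables do not carry over. Pictures are saved under pics/ and viewed, and the job is handed in when it is done.

Besides the shell and the picture viewer there is one more tool, called after "Request:" as a command line: name --argument value ..., lists and objects as JSON in quotes. send_rows: Moves the arm, as the interface text tells. Its arguments: {"type":"object","properties":{"motion":{"type":"array","items":{"type":"object","properties":{"hand":{"type":"number"},"offset":{"type":"array","items":{"type":"number"}},"rot":{"type":"array","items":{"type":"number"}}}}}},"required":["motion"]}

```bash
mkdir -p pics; ls; cat > h.py <<'E'
import numpy as np, cv2
from scipy.spatial.transform import Rotation as R
from station import env, optics, order
def cam(name):
    d=optics.get_image(name); return d
def Rm(d):
    o=np.array(d['orientation'],float)
    if o.shape==(3,3): return o
    if o.size==3: return R.from_rotvec(o).as_matrix()
    return R.from_quat(o).as_matrix()
def K(d):
    h=d['img'].shape[0]; f=h/2/np.tan(np.radians(d['vfov'])/2)
    return np.array([[f,0,d['cx']],[0,f,d['cy']],[0,0,1.]])
def ray(d,uv):
    p=cv2.undistortPointsIter(np.array(uv,float).reshape(-1,1,2),K(d),np.array([d['k1'],0,0,0.]),None,None,(3,50,1e-10)).reshape(-1,2)
    return np.c_[p,np.ones(len(p))]@Rm(d).T
def onz(d,uv,z):
    r=ray(d,uv); e=np.array(d['eye'],float)
    return e+r*((z-e[2])/r[:,2])[:,None]
def proj(d,P):
    P=np.array(P,float).reshape(-1,3); rm=Rm(d)
    c=(P-np.array(d['eye']))@rm
    rv=np.zeros(3)
    return cv2.projectPoints(c,rv,rv,K(d),np.array([d['k1'],0,0,0.]))[0].reshape(-1,2)
def tri(d1,u1,d2,u2):
    a=ray(d1,[u1])[0];b=ray(d2,[u2])[0];a/=np.linalg.norm(a);b/=np.linalg.norm(b)
    e1=np.array(d1['eye'],float);e2=np.array(d2['eye'],float)
    s=np.linalg.lstsq(np.c_[a,-b],e2-e1,rcond=None)[0]
    p,q=e1+s[0]*a,e2+s[1]*b
    return (p+q)/2,np.linalg.norm(p-q)
E
python3 - <<'E'
from h import *
print(env.state())
for n in ['scene','top']:
    d=cam(n); cv2.imwrite(f'pics/{n}0.png',d['img']); print({k:v for k,v in d.items() if k!='img'})
    np.save(f'{n}0.npy',d,allow_pickle=True)
E
```

```text
pics
{'t': 0.0, 'q': array([-1.41169083,  0.60013861, -0.00253168,  1.60016757,  0.00180195,
        0.9428929 , -0.07978734]), 'qvel': array([ 0.00035867, -0.00028584,  0.00167423,  0.00184082, -0.00073955,
       -0.00199679, -0.00020287]), 'tau': array([ 9.71785848e-04, -7.76457953e+01,  1.56538568e+00, -2.58024788e+01,
        1.23527739e-02,  9.08639166e-03, -4.49441060e-06]), 'tool_pos': array([169.28937754, 704.45199938, 230.39392846]), 'eef_rot': array([-1.5644668 ,  0.18514211, -0.18508806]), 'wrist_force': array([ 0.45091822,  0.45524936, -0.12396302]), 'moment': array([ 0.04229341,  0.03398497, -0.0369584 ]), 'gripper_width': 85.34333512972596}
{'vfov': 49.66178458315422, 'cx': 319.8954434518902, 'cy': 195.11167504635554, 'k1': -0.07388175125796792, 'eye': array([1366.74084473,   34.77038087,  724.49967763]), 'orientation': array([-1.65382274, -1.70911039,  0.82362686])}
{'vfov': 54.27552051810579, 'cx': 321.34881462467604, 'cy': 195.07178625964605, 'k1': -0.05809391551758271, 'eye': array([ 417.84511111,    1.3471179 , 1040.35849363]), 'orientation': array([-2.15316097,  2.12775712, -0.12869154])}
```

View pics/scene0.png

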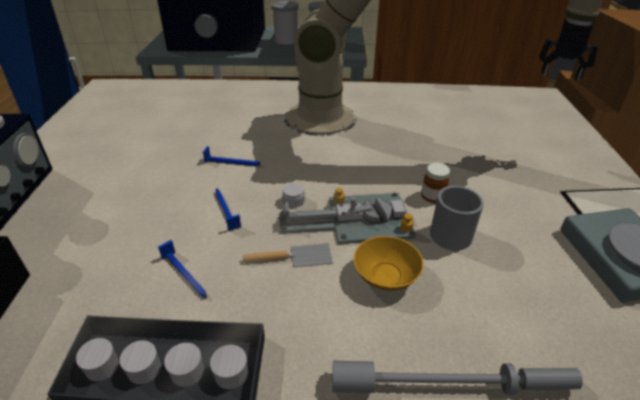

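View pics/top0.png

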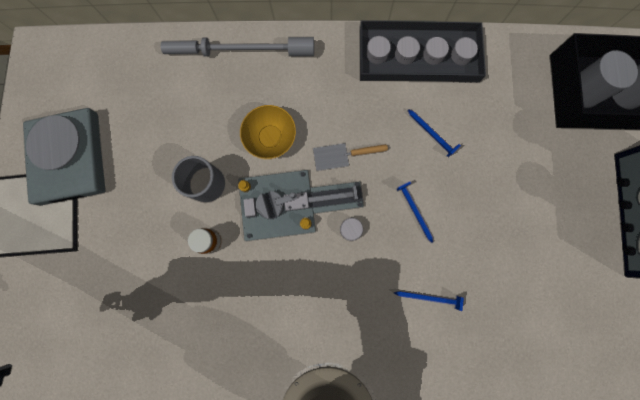

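```bash
python3 - <<'E'
from h import *
t=np.load('top0.npy',allow_pickle=True).item();s=np.load('scene0.npy',allow_pickle=True).item()
c=t['img'][160:250,225:375]; cv2.imwrite('pics/tc.png',cv2.resize(c,None,fx=5.2,fy=5.2,interpolation=cv2.INTER_CUBIC))
c=s['img'][165:265,265:425]; cv2.imwrite('pics/sc.png',cv2.resize(c,None,fx=5,fy=5,interpolation=cv2.INTER_CUBIC))
E
```

```text
(no output)
```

View pics/tc.png

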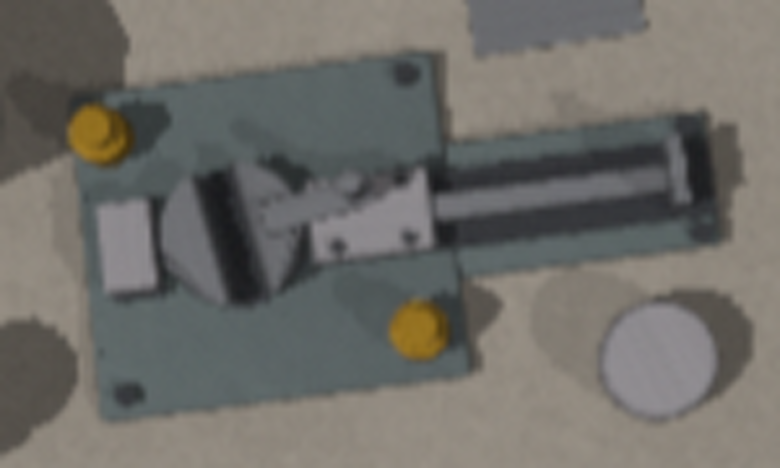

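View pics/sc.png

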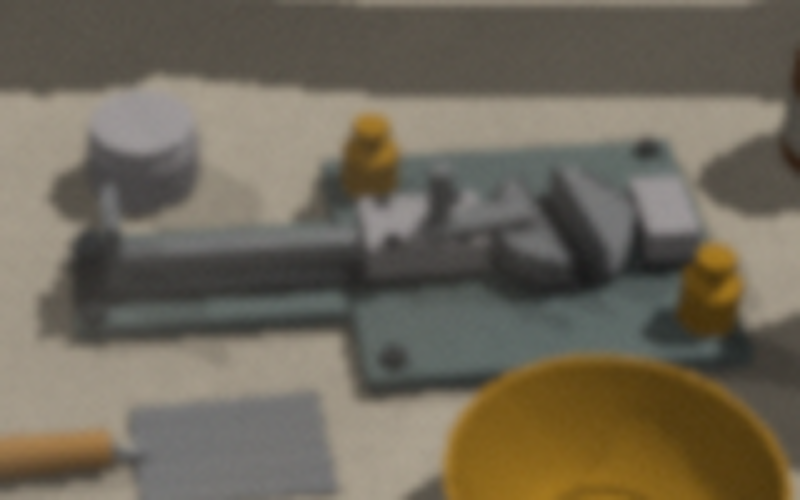

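```bash
cat > fit.py <<'E'
from h import *
t=np.load('top0.npy',allow_pickle=True).item();s=np.load('scene0.npy',allow_pickle=True).item()
T=lambda p:(np.array(p)+.5)/5.2-.5+[225,160]
S=lambda p:(np.array(p)+.5)/5-.5+[265,165]
def fit(M,W):
    M=np.array(M,float);W=np.array(W)[:,:2]
    m=M.mean(0);w=W.mean(0);A=M-m;B=W-w
    th=np.arctan2((A[:,0]*B[:,1]-A[:,1]*B[:,0]).sum(),(A*B).sum())
    r=np.array([[np.cos(th),-np.sin(th)],[np.sin(th),np.cos(th)]])
    o=w-r@m
    return o,th,(A@r.T-B)
E
cat > a.py <<'E'
from fit import *
M=[(80,85),(-110,-85),(-110,85),(-245,-35),(-245,35)]
W=onz(t,T([(103,418),(440,55),(470,372),(706,112),(720,242)]),12)
print(fit(M,W))
# guide top
M2=[(-40,-20),(-100,-20),(-100,20),(-40,20)]
W2=onz(t,T([(308,185),(428,168),(436,248),(316,262)]),36);print(fit(M2,W2))
# scene
M3=[(80,85),(-110,-85),(-110,85),(-245,-35)]
W3=onz(s,S([(672,140),(365,388),(325,165),(85,335)]),12);print(fit(M3,W3))
peg=tri(t,T((352,183)),s,S((441,168)));print('peg top',peg)
pl=tri(t,T((681,168)),s,S((108,190)));print('plate top',pl)
E
python3 a.py
```

```text
(array([534.16797487, 156.16855128]), np.float64(1.7008519733568919), array([[-0.45782244,  1.25665802],
       [ 3.81218326,  2.72422705],
       [-1.59222887, -1.29764702],
       [ 0.26884313, -0.3392336 ],
       [-2.03097507, -2.34400446]]))
(array([532.4749674 , 156.08065862]), np.float64(1.7058481663702052), array([[ 0.66303184, -0.03150084],
       [-0.49268073,  0.5472519 ],
       [ 0.10567335, -0.11595063],
       [-0.27602446, -0.39980043]]))
(array([535.77446152, 160.40160456]), np.float64(1.7134708253017064), array([[ 0.99191979,  0.24531317],
       [-0.52753878,  3.01148425],
       [-1.01118085, -0.42977167],
       [ 0.54679984, -2.82702575]]))
peg top (array([552.34132605,  94.10678616,  78.43030451]), np.float64(2.097762565769211))
plate top (array([562.73383709, -64.93711264,  68.33868953]), np.float64(0.5450623357562817))
```

```bash
cat > ov.py <<'E'
from fit import *
import sys
def mk(o,th):
    r=R.from_rotvec([0,0,th]).as_matrix()
    return lambda P: np.array(P,float).reshape(-1,3)@r.T+np.array([o[0],o[1],0])
def ov(t,s,o,th,ang,bx,tag,tf=(225,160,150,90,5.2),sf=(265,165,160,100,5)):
    f=mk(o,th)
    L=[[(80,85,12),(80,-85,12),(-110,-85,12),(-110,-35,12),(-245,-35,12),(-245,35,12),(-110,35,12),(-110,85,12),(80,85,12)],
       [(-40,20,36),(-100,20,36),(-100,-20,36),(-40,-20,36),(-40,20,36)]]
    a=np.linspace(0,6.283,60);L.append(np.c_[36*np.cos(a),36*np.sin(a),0*a+36])
    c,sn=np.cos(ang),np.sin(ang); L.append([(0,0,44),(-74*sn,74*c,44)])
    L.append(np.c_[-66*sn+6*np.cos(a),66*c+6*np.sin(a),0*a+78])
    h=np.sqrt(36**2-81)
    for y in(-9,9): L.append([(x*c-y*sn,x*sn+y*c,36) for x in(-h,h)])
    L.append([(bx,17,58),(bx,-17,58),(bx-8,-17,58),(bx-8,17,58),(bx,17,58)])
    for d,w,n in((t,tf,'t'),(s,sf,'s')):
        x,y,W,H,k=w
        im=cv2.resize(d['img'][y:y+H,x:x+W],None,fx=k,fy=k,interpolation=cv2.INTER_CUBIC)
        for l in L:
            p=(proj(d,f(l))-[x,y]+.5)*k-.5
            cv2.polylines(im,[np.round(p).astype(int)],False,(0,0,255),1)
        cv2.imwrite(f'pics/{tag}{n}.png',im)
E
python3 -c "
from ov import *
ov(t,s,(533.5,157),1.705,1.73,-228,'ov1')"
```

```text
(no output)
```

View pics/ov1t.png

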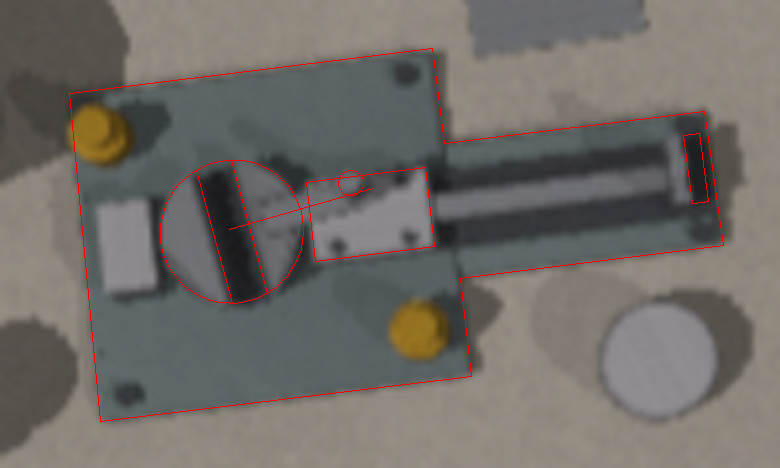

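View pics/ov1s.png

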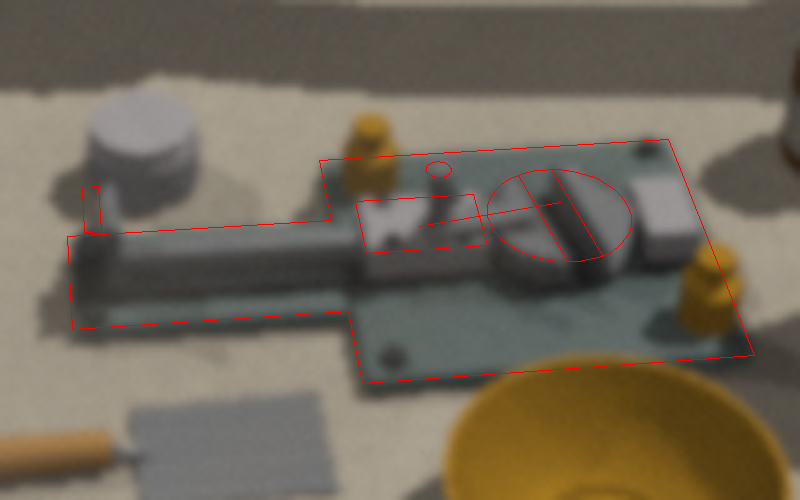

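```bash
cat > plan.py <<'E'
from h import *
O=np.array([533.5,157.]);TH=1.705
def w(x,y): c,s=np.cos(TH),np.sin(TH); return O+[c*x-s*y,s*x+c*y]
def tgt(zyaw): # tool y down, tool z at world yaw (rad)
    z=np.array([np.cos(zyaw),np.sin(zyaw),0]);y=np.array([0,0,-1.]);return np.c_[np.cross(y,z),y,z]
def plan(rows,cur=None):
    s=env.state(); p=s['tool_pos'];r=R.from_rotvec(s['eef_rot']).as_matrix()
    for (x,y,z,yaw) in rows:
        off=r.T@(np.array([x,y,z])-p)/10
        rv=np.degrees(R.from_matrix(r.T@tgt(yaw)).as_rotvec())
        print('off',off.round(2),'rot',rv.round(1),'d',np.linalg.norm(off).round(2))
def mf(p): # world->mount
    c,s=np.cos(TH),np.sin(TH);d=np.array(p[:2])-O;return c*d[0]+s*d[1],-s*d[0]+c*d[1]
def arc(ang,rho): # finger centre pushing the peg anticlockwise, peg at ang; returns x,y,yaw
    peg=np.array(w(-66*np.sin(ang),66*np.cos(ang))); dy=TH+np.arctan2(-np.sin(ang),-np.cos(ang))
    d=np.array([np.cos(dy),np.sin(dy)]); c=peg-d*(6+rho); return c[0],c[1],dy
E
python3 - <<'E'
from plan import *
print(R.from_rotvec(env.state()['eef_rot']).as_matrix().round(3))
a=arc(1.73,14.5+14);print(a)
plan([(a[0],a[1],200,a[2]),(a[0],a[1],56,a[2])])
E
```

```text
[[ 0.972 -0.     0.234]
 [-0.234 -0.001  0.972]
 [ 0.    -1.    -0.001]]
(np.float64(519.5626242363749), np.float64(83.84263839623853), np.float64(0.29340734641020694))
off [ 48.56   3.13 -52.17] rot [ 0.1 59.7  0. ] d 71.33
off [ 48.55  17.53 -52.15] rot [ 0.1 59.7  0. ] d 73.37
```

Request:
send_rows --motion '[{"hand":0,"offset":[2.7,0,-2.9],"rot":[0,4,0]},{"hand":0,"offset":[5.4,0,-5.8],"rot":[0,8,0]},{"hand":0,"offset":[8.1,0,-8.7],"rot":[0,12,0]},{"hand":0,"offset":[10.8,0,-11.6],"rot":[0,16,0]},{"hand":0,"offset":[13.5,0,-14.5],"rot":[0,20,0]}]'

```text
t: 0.52
tool_pos: [267.3, 530.4, 231.0]
eef_rot: [-1.522, 0.461, -0.461]
wrist_force: [1.2, -0.1, -0.3]
gripper_width: 25.7
```

```bash
python3 - <<'E'
from plan import *
a=arc(1.73,14.5+14)
plan([(a[0],a[1],200,a[2]),(a[0],a[1],56,a[2])])
E
```

```text
off [ 45.77   3.12 -23.16] rot [ 0.  39.5  0. ] d 51.39
off [ 45.76  17.52 -23.15] rot [ 0.  39.5  0. ] d 54.19
```

Request:
send_rows --motion '[{"hand":0,"offset":[3.6,0.2,-1.8],"rot":[0,4,0]},{"hand":0,"offset":[7.2,0.4,-3.6],"rot":[0,8,0]},{"hand":0,"offset":[10.8,0.6,-5.4],"rot":[0,12,0]},{"hand":0,"offset":[14.4,0.8,-7.2],"rot":[0,16,0]},{"hand":0,"offset":[18.0,1.0,-9.0],"rot":[0,20,0]}]'

```text
t: 0.93
tool_pos: [367.6, 356.1, 221.2]
eef_rot: [-1.444, 0.731, -0.731]
wrist_force: [1.3, 0.3, 0.8]
gripper_width: -0.3
```

```bash
python3 - <<'E'
from plan import *
a=arc(1.73,14.5+14)
plan([(a[0],a[1],200,a[2]),(a[0],a[1],56,a[2])])
E
```

```text
off [30.94  2.12 -3.88] rot [ 0.  19.5  0. ] d 31.25
off [30.94 16.52 -3.87] rot [ 0.  19.5  0. ] d 35.28
```

Request:
send_rows --motion '[{"hand":0,"offset":[4.0,0.3,-0.5],"rot":[0,4,0]},{"hand":0,"offset":[8.0,0.6,-1.0],"rot":[0,8,0]},{"hand":0,"offset":[12.0,0.9,-1.5],"rot":[0,12,0]},{"hand":0,"offset":[16.0,1.2,-2.0],"rot":[0,16,0]},{"hand":0,"offset":[20.0,1.5,-2.5],"rot":[0,19,0]}]'

```text
t: 1.35
tool_pos: [466.5, 180.6, 206.2]
eef_rot: [-1.337, 0.984, -0.984]
wrist_force: [0.4, 0.5, -0.9]
gripper_width: 0.0
```

```bash
python3 - <<'E'
from plan import *
a=arc(1.73,14.5+14)
plan([(a[0],a[1],200,a[2]),(a[0],a[1],56,a[2])])
E
```

```text
off [10.81  0.62  2.19] rot [0.  0.5 0. ] d 11.05
off [10.81 15.02  2.19] rot [0.  0.5 0. ] d 18.63
```

Request:
send_rows --motion '[{"hand":0,"offset":[3.7,1.0,0.7],"rot":[0,0,0]},{"hand":0,"offset":[7.0,3.0,1.4],"rot":[0,0,0]},{"hand":0,"offset":[10.0,5.0,2.1],"rot":[0,0,0]},{"hand":0,"offset":[10.0,8.0,2.1],"rot":[0,0,0]},{"hand":0,"offset":[10.0,8.0,2.1],"rot":[0,0,0]}]'

```text
t: 1.77
tool_pos: [514.6, 90.9, 122.4]
eef_rot: [-1.342, 0.987, -0.982]
wrist_force: [-1.5, 0.2, -1.0]
gripper_width: 0.3
```

```bash
python3 - <<'E'
from plan import *
a=arc(1.73,14.5+14)
print(env.state()['qvel'].round(3))
plan([(a[0],a[1],200,a[2]),(a[0],a[1],56,a[2])])
t=cam('top');s=cam('scene');np.save('t1.npy',t);np.save('s1.npy',s)
cv2.imwrite('pics/t1.png',cv2.resize(t['img'][140:260,210:375],None,fx=4.8,fy=4.8,interpolation=cv2.INTER_CUBIC))
cv2.imwrite('pics/s1.png',cv2.resize(s['img'][145:265,265:425],None,fx=5,fy=5,interpolation=cv2.INTER_CUBIC))
print(proj(t,env.state()['tool_pos']),proj(s,env.state()['tool_pos']))
E
```

```text
[-0.061 -0.068  0.003 -0.023  0.033  0.123 -0.051]
off [ 0.83 -7.76  0.21] rot [0.3 0.5 0. ] d 7.8
off [0.82 6.64 0.3 ] rot [0.3 0.5 0. ] d 6.7
[[289.98502765 207.59627479]] [[352.61278922 173.17276062]]
```

View pics/s1.png

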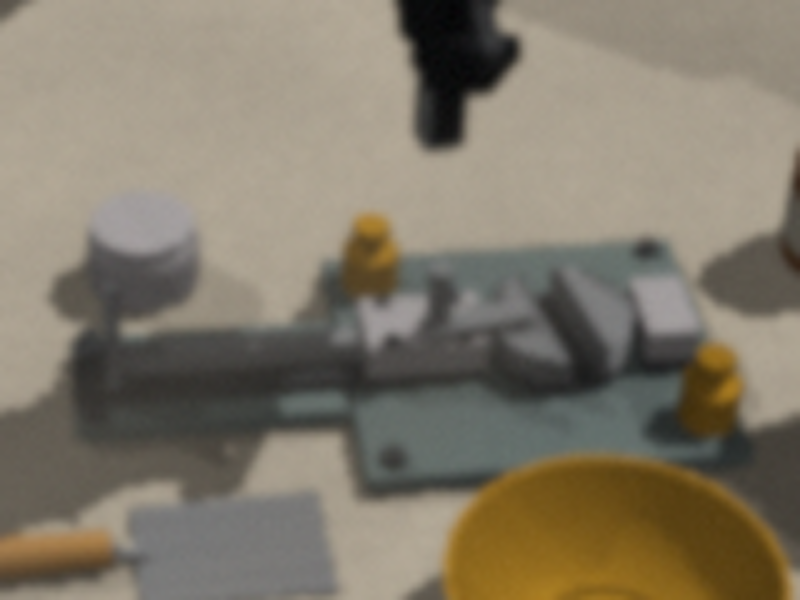

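View pics/t1.png

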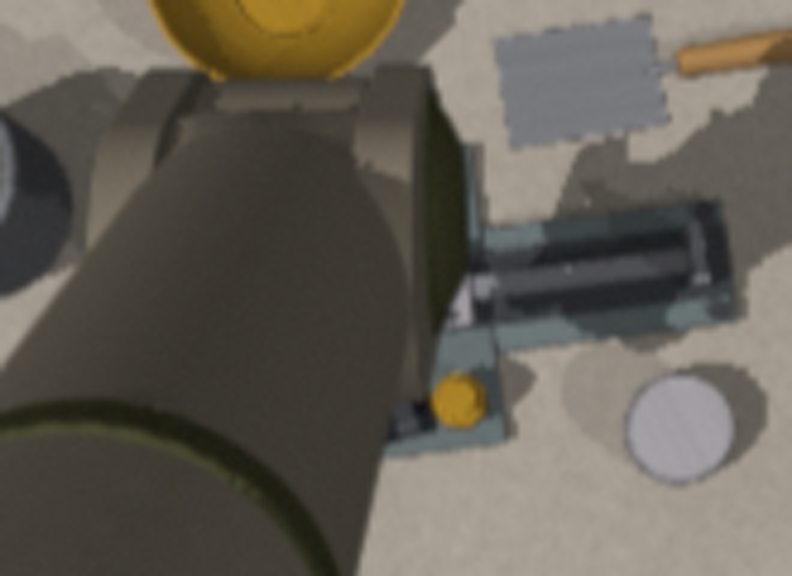

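```bash
python3 - <<'E'
from fit import *
from plan import *
print(mf(onz(t,T([(420,328)]),50)[0]),mf(onz(t,T([(98,132)]),50)[0]),mf((519.6,83.8)))
a=arc(1.73,14.5+14)
plan([(a[0],a[1],57,a[2])])
for A in (1.73,2.0,2.4,2.8,3.1416):print(arc(A,14.5))
E
```

```text
(np.float64(-88.85054588599293), np.float64(60.81947170105175)) (np.float64(59.23629100234654), np.float64(-55.51923521602329)) (np.float64(-70.68196336410419), np.float64(23.56926080714947))
off [1.04 6.87 0.16] rot [ 0.2  0.7 -0. ] d 6.95
(np.float64(532.9643199074511), np.float64(87.89165718353213), np.float64(0.29340734641020694))
(np.float64(551.4170946836596), np.float64(90.25250777672034), np.float64(0.563407346410207))
(np.float64(575.9954348138244), np.float64(102.49873377632402), np.float64(0.9634073464102068))
(np.float64(593.8646801767522), np.float64(123.34951133848992), np.float64(1.3634073464102066))
(np.float64(601.6495495685529), np.float64(145.5157110101075), np.float64(1.7050073464102067))
```

Request:
send_rows --motion '[{"hand":0,"offset":[0.5,2.0,0.2],"rot":[0,0.6,0]},{"hand":0,"offset":[1.0,4.0,0.3],"rot":[0,0.6,0]},{"hand":0,"offset":[1.0,5.8,0.4],"rot":[0,0.6,0]},{"hand":0,"offset":[1.0,6.6,0.4],"rot":[0,0.6,0]},{"hand":0,"offset":[1.0,6.6,0.4],"rot":[0,0.6,0]}]'

```text
t: 2.28
tool_pos: [522.4, 86.2, 60.2]
eef_rot: [-1.336, 0.989, -0.987]
wrist_force: [0.0, -0.2, -0.2]
gripper_width: -0.1
```

```bash
python3 - <<'E'
from plan import *
s=cam('scene');np.save('s1.npy',s)
cv2.imwrite('pics/s2.png',cv2.resize(s['img'][145:265,265:425],None,fx=5,fy=5,interpolation=cv2.INTER_CUBIC))
print(env.state()['tool_pos'],env.state()['wrist_force'])
for A in (1.73,1.8,1.87,1.94,2.01,2.08): a=arc(A,14.5);plan([(a[0],a[1],57,a[2])])
E
```

```text
[522.71079941  85.99209575  60.95752865] [-0.52387085  0.6879324  -0.10977218]
off [0.12 0.4  1.04] rot [ 0.   0.2 -0. ] d 1.12
off [0.25 0.4  1.5 ] rot [ 0.  -3.8 -0. ] d 1.57
off [0.34 0.4  1.98] rot [ 0.  -7.8 -0. ] d 2.04
off [0.4  0.39 2.46] rot [  0.  -11.9  -0. ] d 2.52
off [0.43 0.39 2.94] rot [  0.  -15.9  -0. ] d 3.0
off [0.43 0.39 3.42] rot [  0.  -19.9  -0. ] d 3.47
```

View pics/s2.png

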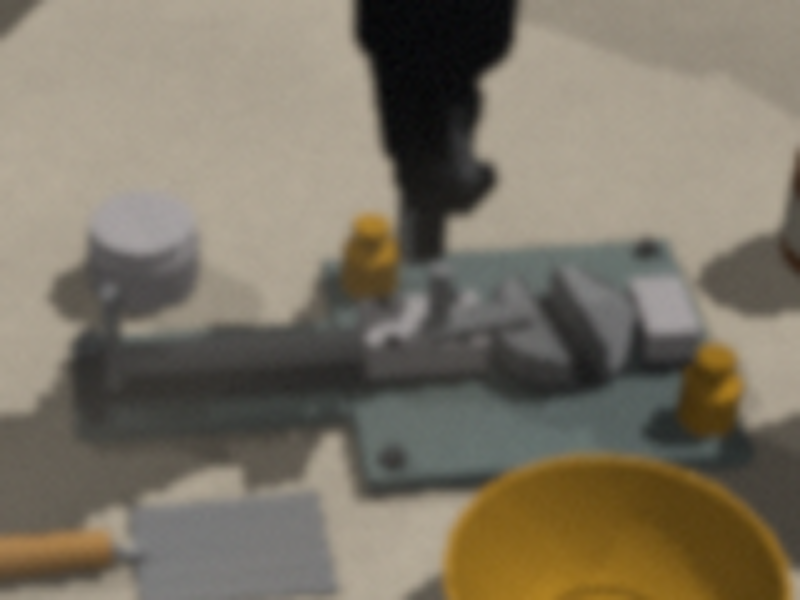

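Request:
send_rows --motion '[{"hand":0,"offset":[0.1,0.3,0.6],"rot":[0,0,0]},{"hand":0,"offset":[0.2,0.4,1.1],"rot":[0,-1,0]},{"hand":0,"offset":[0.3,0.4,1.6],"rot":[0,-5,0]},{"hand":0,"offset":[0.4,0.4,2.1],"rot":[0,-9,0]},{"hand":0,"offset":[0.4,0.4,2.5],"rot":[0,-12,0]}]'

```text
t: 2.75
tool_pos: [548.9, 88.5, 57.2]
eef_rot: [-1.408, 0.826, -0.827]
wrist_force: [-0.8, -2.3, -0.0]
gripper_width: 0.2
```

```bash
cat > nx.py <<'E'
from plan import *
import sys
s=cam('scene');k=sys.argv[1]
cv2.imwrite(f'pics/{k}.png',cv2.resize(s['img'][145:265,265:425],None,fx=5,fy=5,interpolation=cv2.INTER_CUBIC))
st=env.state();print(st['tool_pos'],st['wrist_force'],st['qvel'].round(2).max())
rho=float(sys.argv[2])
for A in map(float,sys.argv[3:]): a=arc(A,rho);print(A,end=' ');plan([(a[0],a[1],57,a[2])])
E
python3 nx.py s3 14.5 1.94 2.01 2.08 2.15 2.22 2.29
```

```text
[549.74382421  88.76768317  57.17348421] [ 0.22107025 -0.18772277 -0.22079936] 0.02
1.94 off [-0.16  0.02 -0.18] rot [-0.1  0.5  0. ] d 0.24
2.01 off [-0.03  0.02  0.29] rot [-0.1 -3.5  0. ] d 0.29
2.08 off [0.07 0.02 0.76] rot [-0.1 -7.5  0.1] d 0.76
2.15 off [0.13 0.02 1.24] rot [ -0.1 -11.6   0.1] d 1.25
2.22 off [0.16 0.02 1.72] rot [ -0.1 -15.6   0.1] d 1.73
2.29 off [0.16 0.02 2.2 ] rot [ -0.1 -19.6   0.1] d 2.21
```

View pics/s3.png

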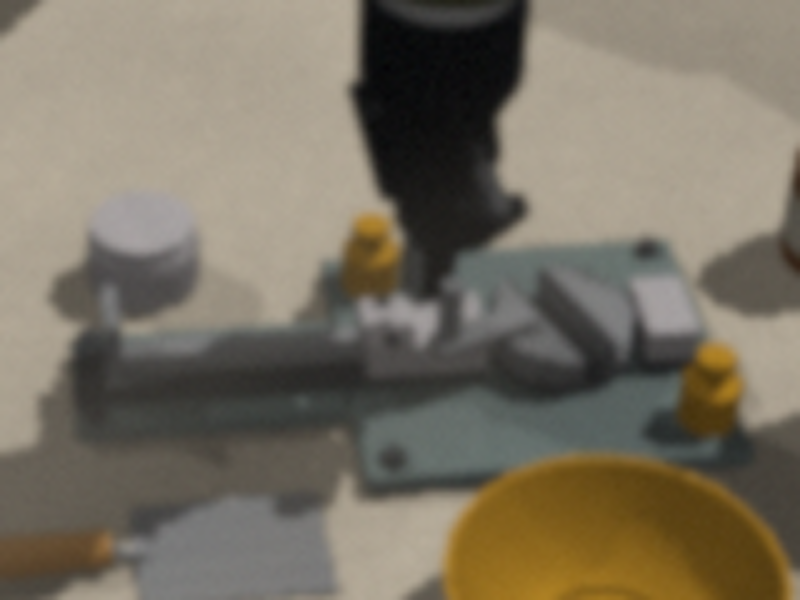

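Request:
send_rows --motion '[{"hand":0,"offset":[0.0,0,0.5],"rot":[0,-4,0]},{"hand":0,"offset":[0.1,0,1.0],"rot":[0,-9,0]},{"hand":0,"offset":[0.1,0,1.5],"rot":[0,-14,0]},{"hand":0,"offset":[0.2,0,2.0],"rot":[0,-18,0]},{"hand":0,"offset":[0.2,0,2.5],"rot":[0,-22,0]}]'

```text
t: 3.22
tool_pos: [571.3, 98.5, 57.0]
eef_rot: [-1.505, 0.532, -0.533]
wrist_force: [-1.4, -0.9, -0.0]
gripper_width: -0.1
```

```bash
python3 nx.py s4 14.5 2.29 2.36 2.43 2.5 2.57 2.64 2.71 2.78
```

```text
[572.33218256  99.13803728  57.03162081] [ 1.01774929 -0.2434703  -0.24360431] 0.02
2.29 off [-0.14  0.   -0.24] rot [-0.1  2.4  0.1] d 0.28
2.36 off [0.01 0.   0.22] rot [-0.1 -1.6  0.1] d 0.22
2.43 off [0.12 0.   0.69] rot [-0.1 -5.6  0.1] d 0.7
2.5 off [0.2  0.   1.17] rot [-0.1 -9.6  0.1] d 1.19
2.57 off [0.25 0.01 1.65] rot [ -0.  -13.6   0.1] d 1.67
2.64 off [0.26 0.01 2.14] rot [ -0.  -17.6   0.1] d 2.15
2.71 off [0.24 0.01 2.62] rot [ -0.  -21.6   0.1] d 2.63
2.78 off [0.19 0.01 3.1 ] rot [ -0.  -25.6   0.1] d 3.11
```

View pics/s4.png

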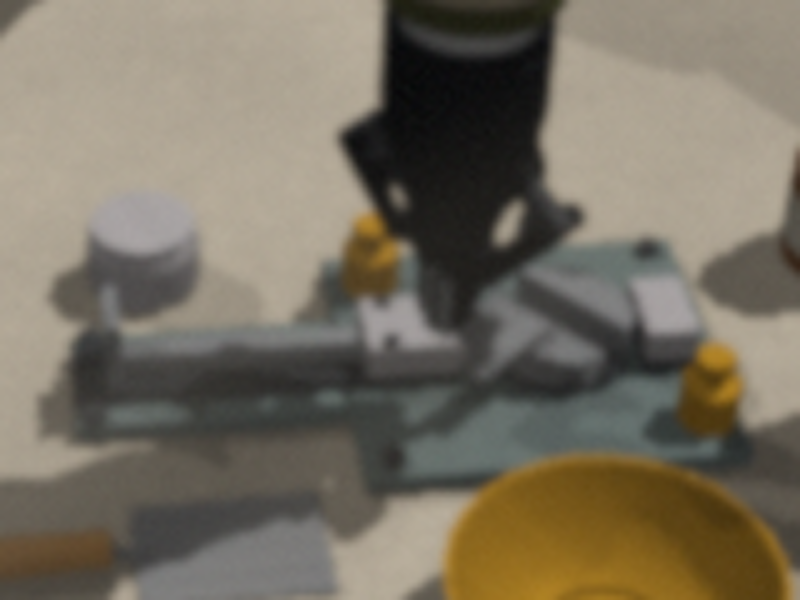

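Request:
send_rows --motion '[{"hand":0,"offset":[0.1,0,0.5],"rot":[0,-4,0]},{"hand":0,"offset":[0.2,0,1.0],"rot":[0,-8,0]},{"hand":0,"offset":[0.2,0,1.5],"rot":[0,-12,0]},{"hand":0,"offset":[0.3,0,2.0],"rot":[0,-16,0]},{"hand":0,"offset":[0.3,0,2.4],"rot":[0,-20,0]}]'

```text
t: 3.68
tool_pos: [588.9, 115.2, 56.9]
eef_rot: [-1.555, 0.26, -0.262]
wrist_force: [0.2, -1.6, 0.5]
gripper_width: 0.1
```

```bash
python3 nx.py s5 14.5 2.64 2.71 2.78 2.85 2.92 2.99 3.06 3.14
```

```text
[589.38538072 115.93212476  56.90630232] [ 0.85728488 -0.6839382  -0.08032107] 0.02
2.64 off [-0.1  -0.01 -0.22] rot [-0.   2.3  0.1] d 0.24
2.71 off [ 0.05 -0.01  0.24] rot [-0.  -1.7  0.1] d 0.25
2.78 off [ 0.16 -0.01  0.71] rot [-0.  -5.7  0.1] d 0.73
2.85 off [ 0.24 -0.01  1.19] rot [-0.  -9.7  0.1] d 1.21
2.92 off [ 0.29 -0.01  1.67] rot [ -0.  -13.8   0.1] d 1.69
2.99 off [ 0.3  -0.01  2.15] rot [ -0.  -17.8   0.1] d 2.17
3.06 off [ 0.28 -0.01  2.64] rot [ -0.  -21.8   0.1] d 2.65
3.14 off [ 0.21 -0.01  3.18] rot [ -0.  -26.4   0.1] d 3.19
```

View pics/s5.png

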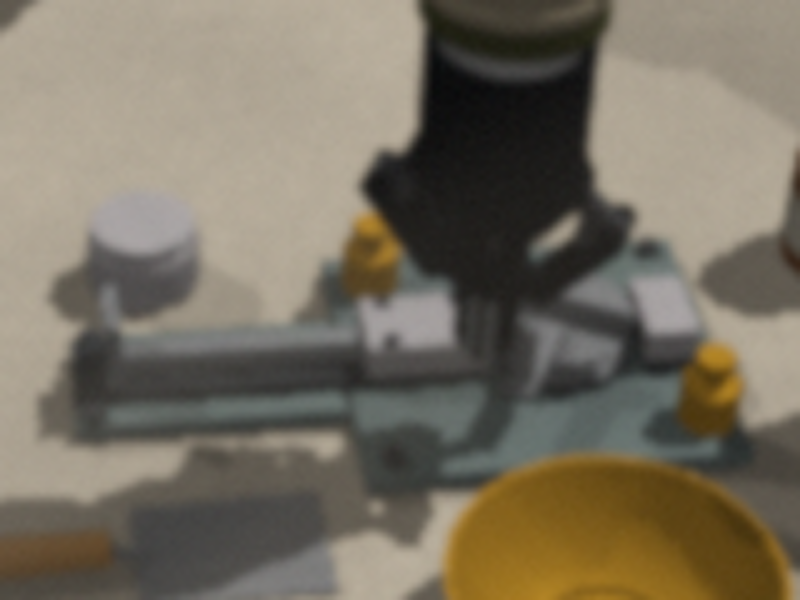

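Request:
send_rows --motion '[{"hand":0,"offset":[0.1,0,0.5],"rot":[0,-4,0]},{"hand":0,"offset":[0.2,0,1.0],"rot":[0,-8,0]},{"hand":0,"offset":[0.3,0,1.4],"rot":[0,-12,0]},{"hand":0,"offset":[0.3,0,1.8],"rot":[0,-15,0]},{"hand":0,"offset":[0.3,0,2.1],"rot":[0,-18,0]}]'

```text
t: 4.15
tool_pos: [598.7, 134.1, 56.8]
eef_rot: [-1.571, 0.015, -0.017]
wrist_force: [0.4, -1.3, -0.9]
gripper_width: 0.0
```

```bash
python3 nx.py s6 14.5 2.99 3.03 3.06 3.1 3.14 3.18
```

```text
[598.87770264 134.69219941  56.80443516] [ 1.36934476 -0.06592551  0.10643776] 0.02
2.99 off [ 0.02 -0.02  0.07] rot [-0.   0.   0.1] d 0.07
3.03 off [ 0.1  -0.02  0.33] rot [-0.  -2.2  0.1] d 0.35
3.06 off [ 0.15 -0.02  0.53] rot [-0.  -4.   0.1] d 0.55
3.1 off [ 0.21 -0.02  0.8 ] rot [-0.  -6.3  0.1] d 0.83
3.14 off [ 0.26 -0.02  1.08] rot [-0.  -8.6  0.1] d 1.11
3.18 off [ 0.29 -0.02  1.35] rot [  0.  -10.8   0.1] d 1.38
```

View pics/s6.png

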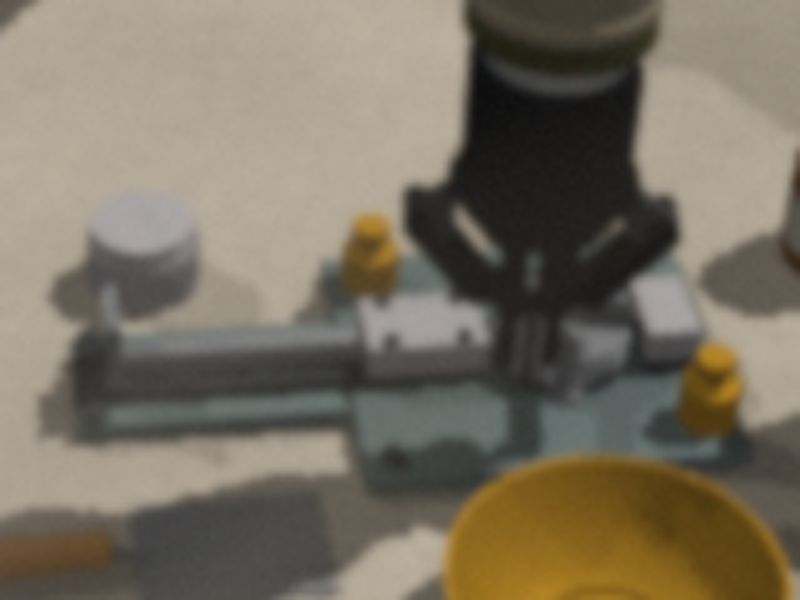

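Request:
send_rows --motion '[{"hand":0,"offset":[0.1,0,0.4],"rot":[0,-2,0]},{"hand":0,"offset":[0.2,0,0.7],"rot":[0,-4,0]},{"hand":0,"offset":[0.2,0,1.0],"rot":[0,-7,0]},{"hand":0,"offset":[0.2,0,1.2],"rot":[0,-8.6,0]},{"hand":0,"offset":[0.2,0,1.2],"rot":[0,-8.6,0]}]'

```text
t: 4.62
tool_pos: [600.4, 146.9, 56.4]
eef_rot: [-1.568, -0.104, 0.103]
wrist_force: [0.0, 0.3, 0.5]
gripper_width: 0.2
```

```bash
python3 nx.py s7 11 3.06 3.1 3.14
```

```text
[600.25320942 146.67609239  56.35362909] [-0.48888821 -0.39172004 -0.51984716] 0.01
3.06 off [-0.04 -0.06 -0.32] rot [-0.   4.4  0. ] d 0.32
3.1 off [ 0.05 -0.06 -0.06] rot [-0.   2.1  0. ] d 0.1
3.14 off [ 0.12 -0.06  0.21] rot [-0.  -0.1  0. ] d 0.25
```

View pics/s7.png

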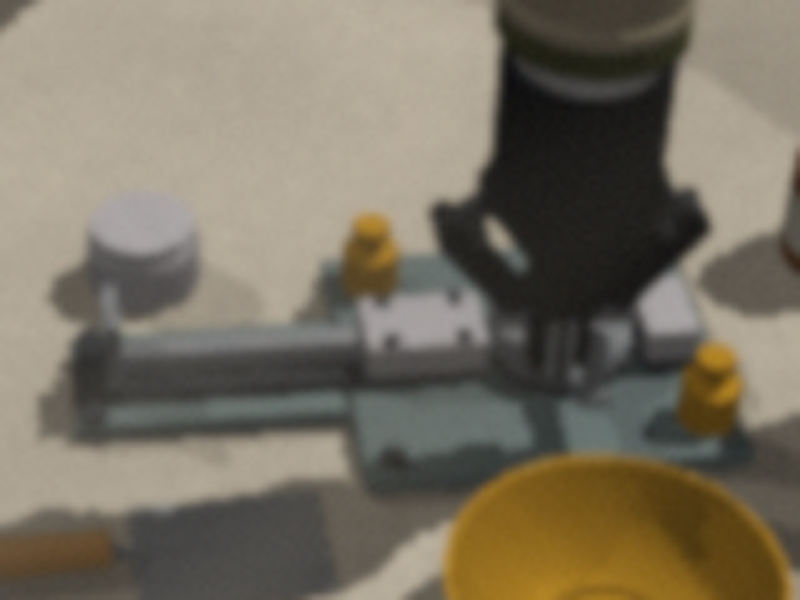

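Request:
send_rows --motion '[{"hand":0,"offset":[0,0,-1.5],"rot":[0,0,0]},{"hand":0,"offset":[-0.3,-2.5,-3.0],"rot":[0,0,0]},{"hand":0,"offset":[-1.5,-5.0,-5.5],"rot":[0,0,0]},{"hand":0,"offset":[-3.0,-5.5,-9.0],"rot":[0,0,0]},{"hand":0,"offset":[-4.2,-5.5,-12.8],"rot":[0,0,0]}]'

```text
t: 5.08
tool_pos: [575.4, 14.4, 113.2]
eef_rot: [-1.567, -0.106, 0.101]
wrist_force: [0.3, -1.0, -1.0]
gripper_width: -0.2
```

Request:
send_rows --motion '[{"hand":0,"offset":[-0.8,0,-3.9],"rot":[0,0,0]},{"hand":0,"offset":[-1.6,0,-7.8],"rot":[0,0,0]},{"hand":0,"offset":[-2.4,0,-11.5],"rot":[0,0,0]},{"hand":0,"offset":[-2.4,0,-12.0],"rot":[0,0,0]},{"hand":0,"offset":[-2.4,0,-12.0],"rot":[0,0,0]}]'

```text
t: 5.5
tool_pos: [566.4, -111.9, 111.2]
eef_rot: [-1.57, -0.097, 0.098]
wrist_force: [-0.3, 1.4, 0.0]
gripper_width: 0.3
```

```bash
python3 - <<'E'
from ov import *
from plan import mf,env
t=cam('top');s=cam('scene');np.save('t2.npy',t);np.save('s2.npy',s)
print(env.state()['tool_pos'],mf(env.state()['tool_pos']))
ov(t,s,(533.5,157),1.705,3.1416,-219,'ov2')
cv2.imwrite('pics/t2c.png',cv2.resize(t['img'][160:250,225:345],None,fx=6,fy=6,interpolation=cv2.INTER_CUBIC))
E
```

```text
[ 567.16214581 -107.481638    111.29466684] (np.float64(-266.60750572827726), np.float64(2.0284947825240636))
```

View pics/ov2t.png

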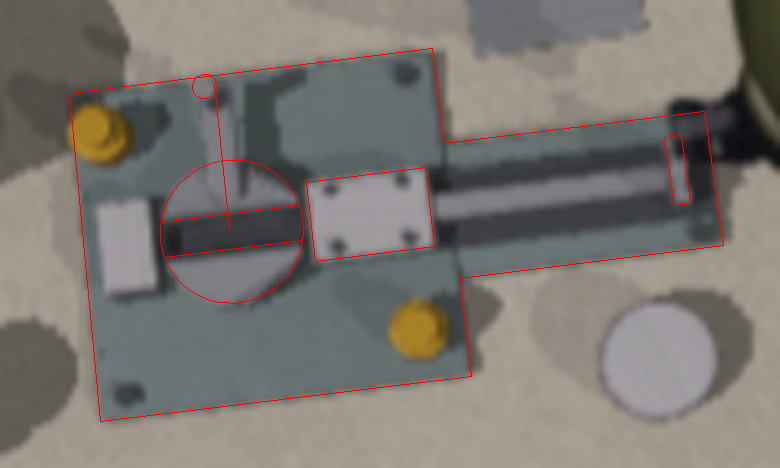

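View pics/ov2s.png

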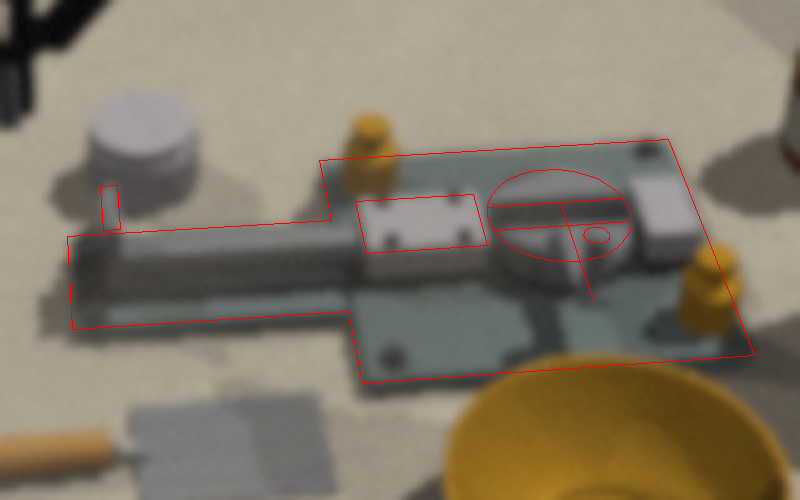

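View pics/t2c.png

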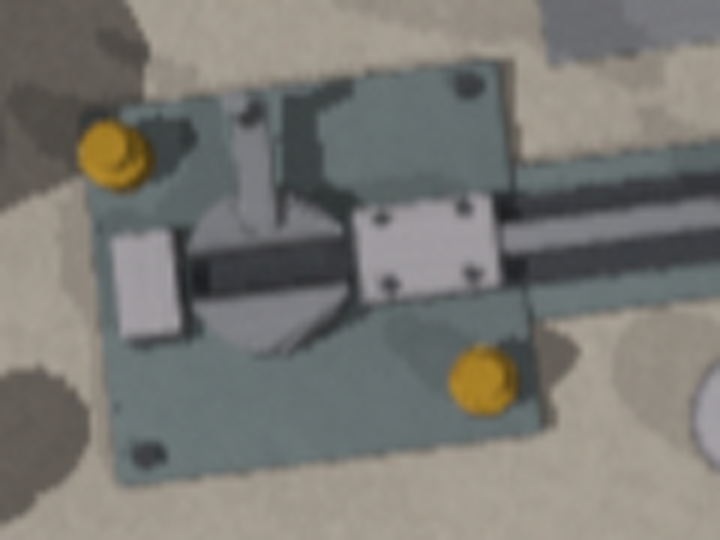

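```bash
python3 - <<'E'
from ov import *
from plan import mf
t=np.load('t2.npy',allow_pickle=True).item();s=np.load('s2.npy',allow_pickle=True).item()
cv2.imwrite('pics/s2c.png',cv2.resize(s['img'][190:235,350:415],None,fx=12,fy=12,interpolation=cv2.INTER_CUBIC))
g=cv2.cvtColor(t['img'],cv2.COLOR_BGR2GRAY).astype(float)
def edge(cols,lo,hi,sign):
    P=[]
    for c in cols:
        d=np.diff(g[lo:hi,c])*sign; k=d.argmax()
        if 0<k<len(d)-1:
            a,b,e=d[k-1:k+2]; k=k+.5*(a-e)/(a-2*b+e)
        P.append((c,lo+k+.5))
    return np.array(P)
f=mk((533.5,157),1.705)
for name,cols,lo,hi,sg,z in [('slot low',range(260,281),202,214,1,36),('slot up',range(260,281),194,208,-1,36),('guide low',range(287,307),204,214,-1,36),('guide up',range(287,307),190,200,1,36)]:
    P=edge(cols,lo,hi,sg);W=onz(t,P,z);m=np.array([mf(w) for w in W])
    c=np.polyfit(m[:,0],m[:,1],1);print(name,P[:,1].round(1)[::4],'slope',c[0].round(4),'y at x0',c[1].round(2), 'res',np.std(m[:,1]-np.polyval(c,m[:,0])).round(2))
E
```

```text
slot low [209.6 209.3 208.6 208.2 207.6 207.3] slope -0.0006 y at x0 11.8 res 0.22
slot up [201.2 200.6 200.2 199.6 199.1 198.8] slope 0.0047 y at x0 -10.27 res 0.21
guide low [209.5 209.3 208.4 208.1 204.5] slope -0.0073 y at x0 17.89 res 3.5
guide up [197.  193.8 192.9 192.9 195.5] slope 0.0217 y at x0 -15.51 res 3.48
```

View pics/s2c.png

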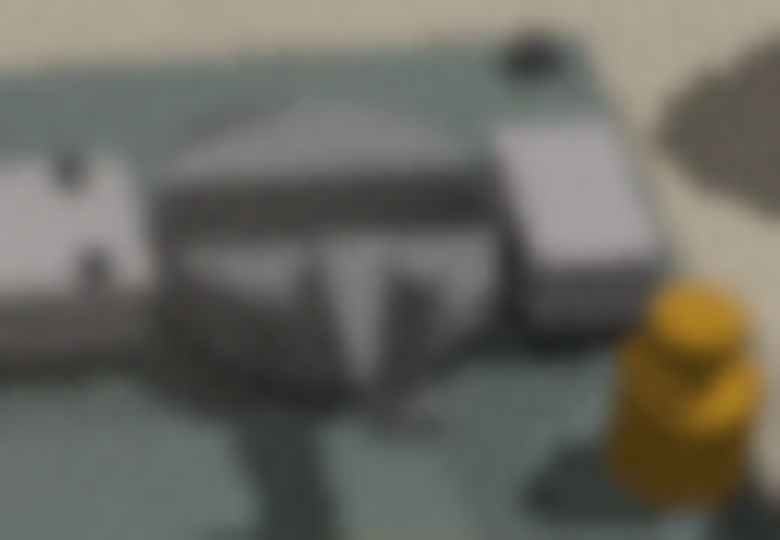

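Request:
send_rows --motion '[{"hand":0,"offset":[0.2,3.0,0],"rot":[0,0,0]},{"hand":0,"offset":[0.2,5.5,0],"rot":[0,0,0]},{"hand":0,"offset":[0.2,7.5,0],"rot":[0,0,0]},{"hand":0,"offset":[0.2,8.5,0.3],"rot":[0,0,0]},{"hand":0,"offset":[0.2,8.5,0.6],"rot":[0,0,0]}]'

```text
t: 6.02
tool_pos: [567.4, -99.6, 24.4]
eef_rot: [-1.567, -0.102, 0.107]
wrist_force: [-0.8, 0.4, 1.0]
gripper_width: 0.1
```

```bash
cat > n2.py <<'E'
from plan import *
import sys
s=cam('scene');k=sys.argv[1]
cv2.imwrite(f'pics/{k}.png',cv2.resize(s['img'][145:265,265:425],None,fx=5,fy=5,interpolation=cv2.INTER_CUBIC))
st=env.state();print(st['t'],st['tool_pos'],st['wrist_force'],'mount',mf(st['tool_pos']))
for x in map(float,sys.argv[2:]): a=w(x,0);print(x,end=' ');plan([(a[0],a[1],25,TH)])
E
python3 n2.py s8 -240 -225 -119
```

```text
6.0667 [567.9721647  -99.05422057  25.64089696] [ 1.03917085  0.86432353 -0.00313744] mount (np.float64(-258.3642474778701), np.float64(0.09816097169839111))
-240.0 off [0.01 0.07 1.84] rot [-0.1 -0.  -0.1] d 1.84
-225.0 off [0.01 0.07 3.34] rot [-0.1 -0.  -0.1] d 3.34
-119.0 off [ 0.    0.09 13.94] rot [-0.1 -0.  -0.1] d 13.94
```

View pics/s8.png

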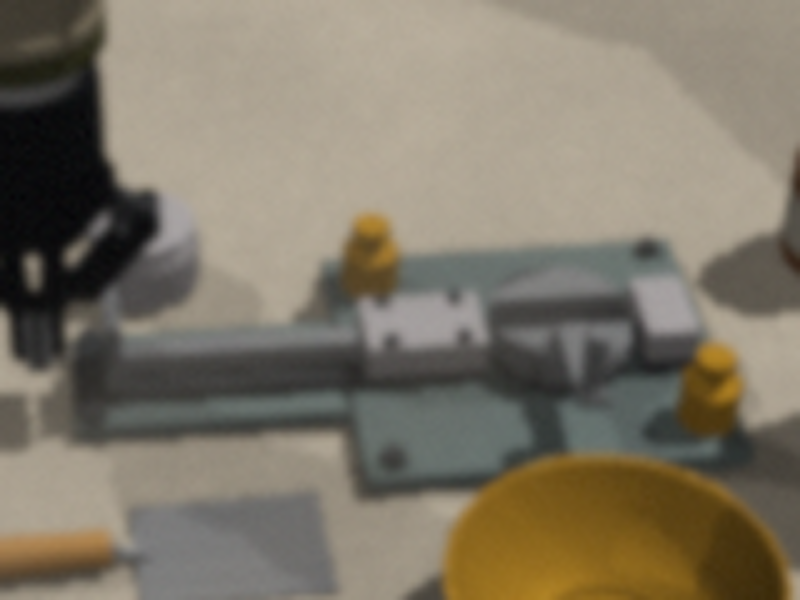

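Request:
send_rows --motion '[{"hand":0,"offset":[0,0,0.8],"rot":[0,0,0]},{"hand":0,"offset":[0,0,1.4],"rot":[0,0,0]},{"hand":0,"offset":[0,0,1.9],"rot":[0,0,0]},{"hand":0,"offset":[0,0,2.3],"rot":[0,0,0]},{"hand":0,"offset":[0,0,2.7],"rot":[0,0,0]}]'

```text
t: 6.48
tool_pos: [565.3, -75.3, 27.2]
eef_rot: [-1.569, -0.104, 0.101]
wrist_force: [0.4, -2.1, 1.9]
gripper_width: 0.2
```

Request:
send_rows --motion '[{"hand":0,"offset":[0,0,0.4],"rot":[0,0,0]},{"hand":0,"offset":[0,0,0.8],"rot":[0,0,0]},{"hand":0,"offset":[0,0,1.2],"rot":[0,0,0]},{"hand":0,"offset":[0,0,1.6],"rot":[0,0,0]},{"hand":0,"offset":[0,0,2.0],"rot":[0,0,0]}]'

```text
t: 6.9
tool_pos: [562.2, -55.2, 26.3]
eef_rot: [-1.568, -0.102, 0.102]
wrist_force: [-0.5, -2.5, 2.4]
gripper_width: 0.1
```

```bash
python3 n2.py s9 -119
```

```text
6.95 [562.08806625 -54.0494439   26.26241075] [-0.60942481 -1.02842846  1.71549418] mount (np.float64(-212.9768456339244), np.float64(-0.0923417904092787))
-119.0 off [-0.03  0.13  9.4 ] rot [-0.  -0.1 -0. ] d 9.4
```

View pics/s9.png

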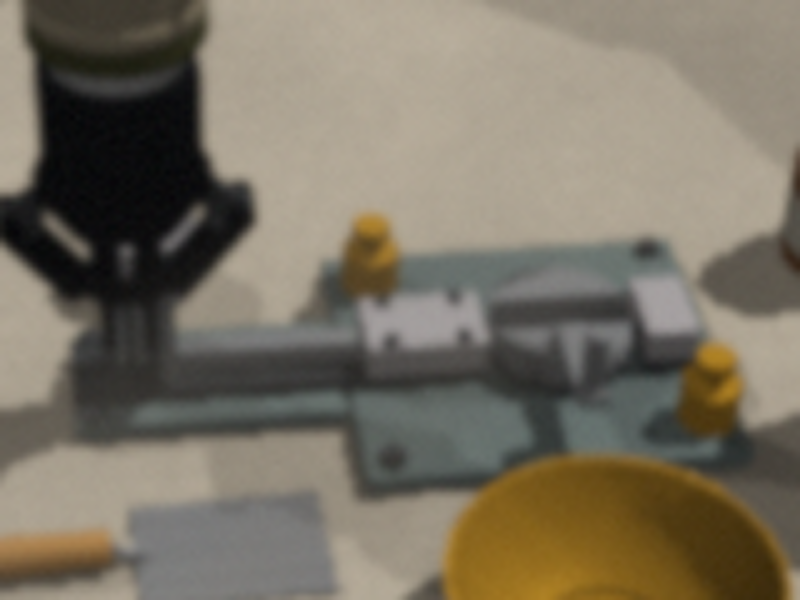

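```bash
python3 - <<'E'
from h import *
s=cam('scene');t=cam('top')
a=cv2.resize(s['img'][185:240,270:345],None,fx=10,fy=10,interpolation=cv2.INTER_CUBIC);cv2.imwrite('pics/z1.png',a)
a=cv2.resize(t['img'][160:250,225:375],None,fx=5.2,fy=5.2,interpolation=cv2.INTER_CUBIC);cv2.imwrite('pics/z1t.png',a)
print(env.state()['wrist_force'],env.state()['tool_pos'])
E
```

```text
[-0.37168987 -0.27189377 -0.47506819] [562.01711056 -54.53032044  26.12586398]
```

View pics/z1.png

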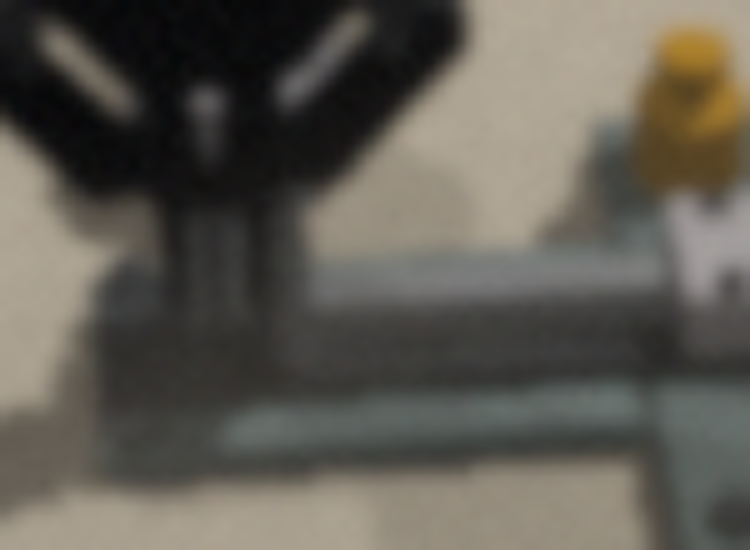

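View pics/z1t.png

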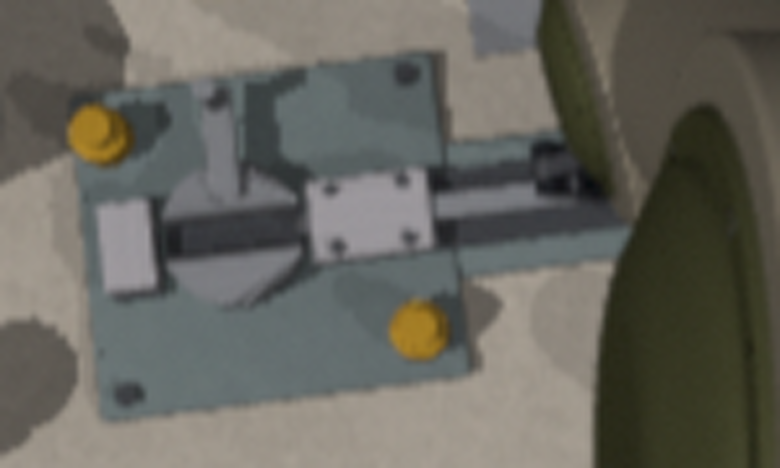

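Request:
send_rows --motion '[{"hand":0,"offset":[0,0,-0.4],"rot":[0,0,0]},{"hand":0,"offset":[0,-0.3,-0.4],"rot":[0,0,0]},{"hand":0,"offset":[0,-0.3,0.1],"rot":[0,0,0]},{"hand":0,"offset":[0,-0.3,0.5],"rot":[0,0,0]},{"hand":0,"offset":[0,-0.3,0.9],"rot":[0,0,0]}]'

```text
t: 7.47
tool_pos: [561.1, -46.5, 29.5]
eef_rot: [-1.569, -0.103, 0.102]
wrist_force: [0.1, -2.8, 1.8]
gripper_width: 0.1
```

Request:
send_rows --motion '[{"hand":0,"offset":[0,0,0.4],"rot":[0,0,0]},{"hand":0,"offset":[0,0,0.8],"rot":[0,0,0]},{"hand":0,"offset":[0,0,1.2],"rot":[0,0,0]},{"hand":0,"offset":[0,0,1.6],"rot":[0,0,0]},{"hand":0,"offset":[0,0,2.0],"rot":[0,0,0]}]'

```text
t: 7.88
tool_pos: [558.4, -26.3, 29.3]
eef_rot: [-1.568, -0.103, 0.103]
wrist_force: [0.4, -3.5, 1.2]
gripper_width: 0.3
```

```bash
python3 n2.py s10 -119; python3 - <<'E'
from h import *
t=cam('top')
a=cv2.resize(t['img'][160:250,225:375],None,fx=5.2,fy=5.2,interpolation=cv2.INTER_CUBIC);cv2.imwrite('pics/z2t.png',a)
E
```

```text
7.9333 [558.30012782 -25.19140911  29.2932847 ] [ 0.09305574 -1.1208953   1.19194281] mount (np.float64(-183.87146600416207), np.float64(-0.19970308377090262))
-119.0 off [-0.04  0.43  6.49] rot [-0.  -0.1  0. ] d 6.5
```

View pics/s10.png

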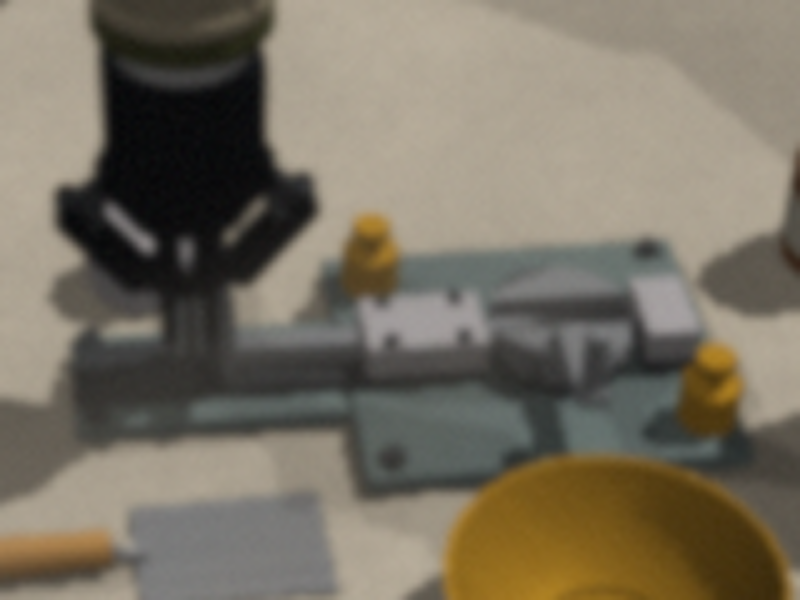

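View pics/z2t.png

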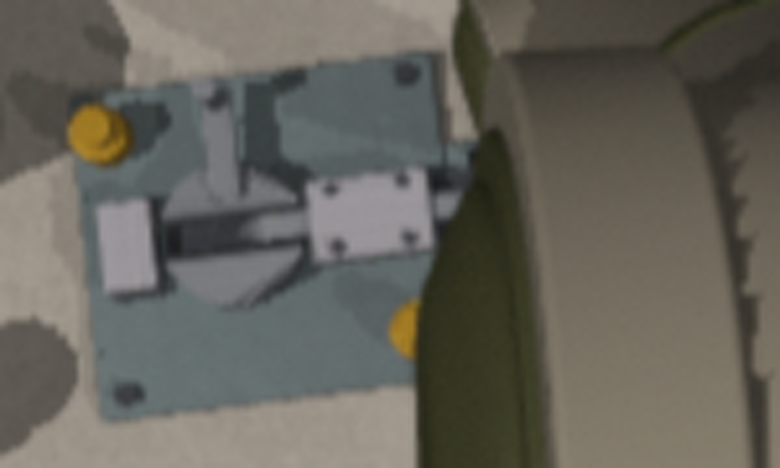

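Request:
send_rows --motion '[{"hand":0,"offset":[0,0,0.4],"rot":[0,0,0]},{"hand":0,"offset":[0,0,0.8],"rot":[0,0,0]},{"hand":0,"offset":[0,0,1.2],"rot":[0,0,0]},{"hand":0,"offset":[0,0,1.6],"rot":[0,0,0]},{"hand":0,"offset":[0,0,2.0],"rot":[0,0,0]}]'

```text
t: 8.4
tool_pos: [555.7, -6.3, 29.2]
eef_rot: [-1.568, -0.103, 0.103]
wrist_force: [0.5, -1.6, 0.7]
gripper_width: 0.1
```

Request:
send_rows --motion '[{"hand":0,"offset":[0,0,0.4],"rot":[0,0,0]},{"hand":0,"offset":[0,0,0.8],"rot":[0,0,0]},{"hand":0,"offset":[0,0,1.2],"rot":[0,0,0]},{"hand":0,"offset":[0,0,1.6],"rot":[0,0,0]},{"hand":0,"offset":[0,0,2.0],"rot":[0,0,0]}]'

```text
t: 8.82
tool_pos: [553.1, 13.4, 29.3]
eef_rot: [-1.568, -0.103, 0.103]
wrist_force: [-0.4, -1.7, -0.1]
gripper_width: -0.1
```

```bash
python3 n2.py s11 -119
```

```text
8.8667 [553.12881281  14.4468658   29.31848267] [ 0.16284381 -0.10587289 -0.04892741] mount (np.float64(-143.89768265511773), np.float64(-0.3785357658238375))
-119.0 off [-0.04  0.43  2.49] rot [-0.  -0.1  0. ] d 2.53
```

View pics/s11.png

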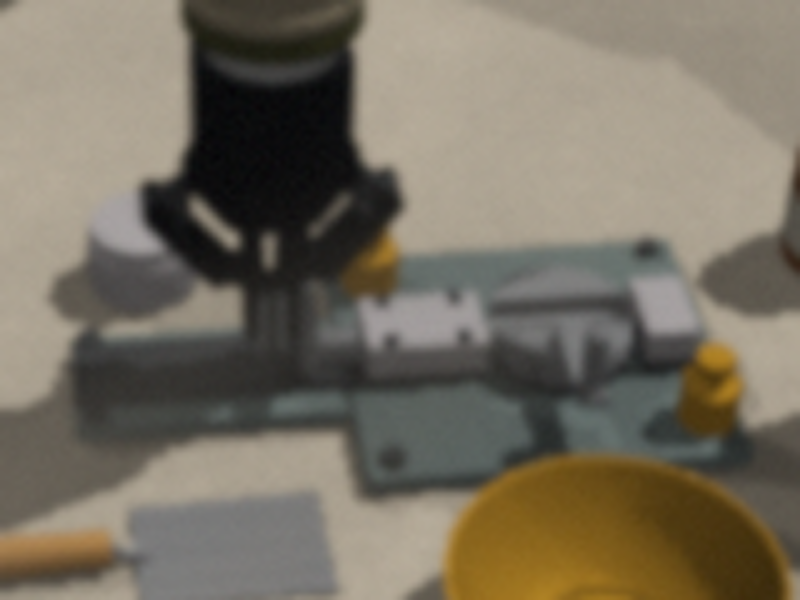

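Request:
send_rows --motion '[{"hand":0,"offset":[0,0,0.4],"rot":[0,0,0]},{"hand":0,"offset":[0,0,0.8],"rot":[0,0,0]},{"hand":0,"offset":[0,0,1.2],"rot":[0,0,0]},{"hand":0,"offset":[0,0,1.5],"rot":[0,0,0]},{"hand":0,"offset":[0,0,1.8],"rot":[0,0,0]}]'

```text
t: 9.28
tool_pos: [550.9, 31.1, 29.3]
eef_rot: [-1.568, -0.103, 0.103]
wrist_force: [0.7, -1.6, -0.6]
gripper_width: 0.2
```

Request:
send_rows --motion '[{"hand":0,"offset":[0,0,0.1],"rot":[0,0,0]},{"hand":0,"offset":[0,0,0.2],"rot":[0,0,0]},{"hand":0,"offset":[0,0,0.3],"rot":[0,0,0]},{"hand":0,"offset":[0,0,0.4],"rot":[0,0,0]}]'

```text
t: 9.62
tool_pos: [550.4, 34.7, 29.3]
eef_rot: [-1.569, -0.102, 0.102]
wrist_force: [-0.1, -1.3, 0.2]
gripper_width: -0.1
```

```bash
python3 n2.py s12 -119
```

```text
9.6667 [550.37037205  34.93879301  29.32736401] [-0.42720395 -1.20226449  0.98483327] mount (np.float64(-123.22093221658358), np.float64(-0.3867425549311996))
-119.0 off [-0.04  0.43  0.42] rot [-0.  -0.2  0. ] d 0.61
```

View pics/s12.png

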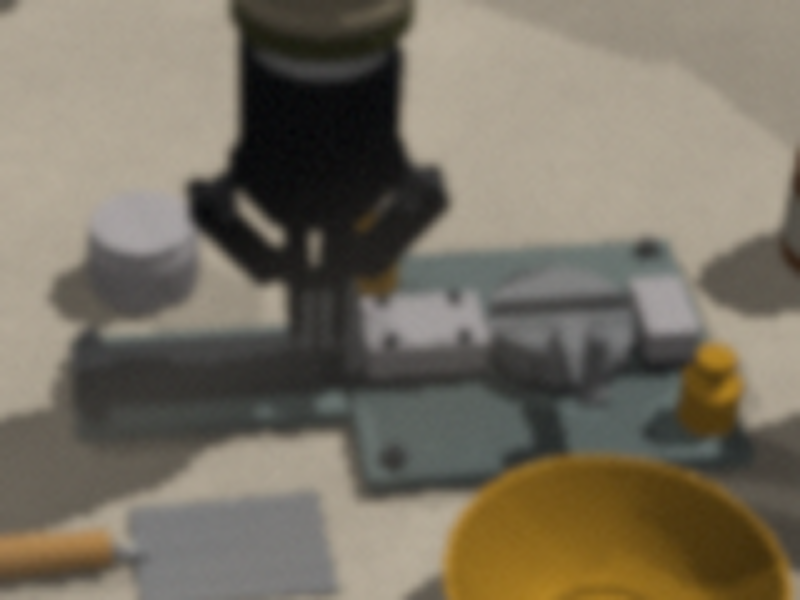

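Request:
send_rows --motion '[{"hand":0,"offset":[0,0,0.1],"rot":[0,0,0]},{"hand":0,"offset":[0,0,0.2],"rot":[0,0,0]},{"hand":0,"offset":[0,0,0.3],"rot":[0,0,0]}]'

```text
t: 9.92
tool_pos: [550.0, 37.2, 29.3]
eef_rot: [-1.569, -0.102, 0.102]
wrist_force: [2.0, -7.2, 1.4]
gripper_width: 0.0
```

Request:
send_rows --motion '[{"hand":0,"offset":[0,0,0.05],"rot":[0,0,0]},{"hand":0,"offset":[0,0,0.1],"rot":[0,0,0]},{"hand":0,"offset":[0,0,0.15],"rot":[0,0,0]}]'

```text
t: 10.17
tool_pos: [550.0, 37.3, 29.4]
eef_rot: [-1.57, -0.101, 0.101]
wrist_force: [1.6, -10.0, 1.6]
gripper_width: 0.0
```

Request:
send_rows --motion '[{"hand":0,"offset":[0,0,0.1],"rot":[0,0,0]},{"hand":0,"offset":[0,0,0.15],"rot":[0,0,0]},{"hand":0,"offset":[0,0,0.15],"rot":[0,0,0]}]'

```text
t: 10.42
tool_pos: [549.9, 37.3, 29.4]
eef_rot: [-1.572, -0.1, 0.1]
wrist_force: [3.2, -12.6, 1.3]
gripper_width: -0.2
```

```bash
python3 n2.py s13 -119; python3 - <<'E'
from h import *
s=cam('scene')
a=cv2.resize(s['img'][190:235,310:375],None,fx=12,fy=12,interpolation=cv2.INTER_CUBIC);cv2.imwrite('pics/z3.png',a)
E
```

```text
10.4667 [549.9275569   37.2938089   29.36958618] [  2.46199474 -12.46273265   0.52431884] mount (np.float64(-120.82784296934263), np.float64(-0.26301303773714935))
-119.0 off [-0.03  0.44  0.18] rot [ 0.2 -0.4 -0. ] d 0.47
```

View pics/z3.png

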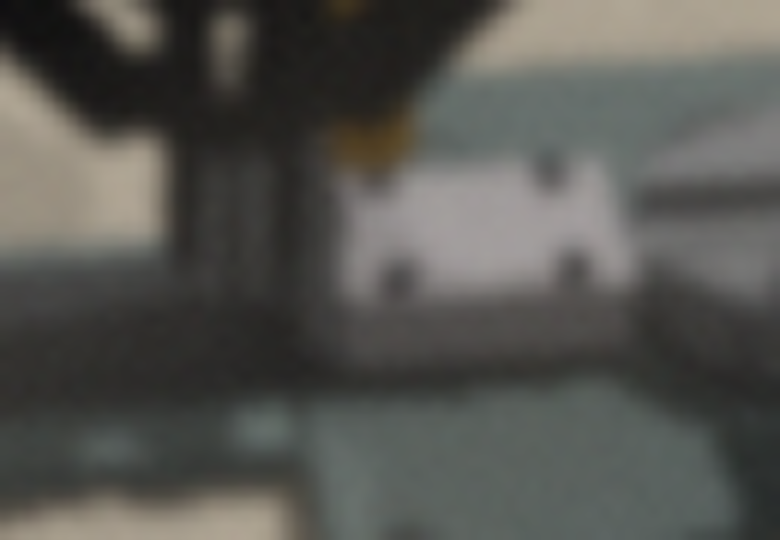

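Request:
send_rows --motion '[{"hand":0,"offset":[0,0,-0.3],"rot":[0,0,0]},{"hand":0,"offset":[0,0,-1.0],"rot":[0,0,0]},{"hand":0,"offset":[0,0,-2.5],"rot":[0,0,0]},{"hand":0,"offset":[0,0,-5.0],"rot":[0,0,0]},{"hand":0,"offset":[0,-2.0,-8.0],"rot":[0,0,0]}]'

```text
t: 10.93
tool_pos: [558.7, -36.8, 47.0]
eef_rot: [-1.566, -0.103, 0.109]
wrist_force: [0.8, -0.2, 0.2]
gripper_width: 0.2
```

Request:
send_rows --motion '[{"hand":0,"offset":[0,-3.5,-2.0],"rot":[0,0,0]},{"hand":0,"offset":[0,-7.0,-4.0],"rot":[0,0,0]},{"hand":0,"offset":[0,-10.0,-6.0],"rot":[0,0,0]},{"hand":0,"offset":[0,-12.0,-9.0],"rot":[0,0,0]},{"hand":0,"offset":[0,-12.0,-12.5],"rot":[0,0,0]}]'

```text
t: 11.35
tool_pos: [578.6, -162.3, 174.2]
eef_rot: [-1.569, -0.111, 0.099]
wrist_force: [1.2, 0.4, -0.2]
gripper_width: 0.1
```

Request:
send_rows --motion '[{"hand":0,"offset":[0,0,-1],"rot":[0,0,0]},{"hand":0,"offset":[0,0,-1],"rot":[0,0,0]},{"hand":0,"offset":[0,0,-1],"rot":[0,0,0]}]'

```text
t: 11.6
tool_pos: [577.2, -172.3, 168.9]
eef_rot: [-1.568, -0.102, 0.102]
wrist_force: [-0.3, 0.4, 0.4]
gripper_width: -0.3
```

```bash
python3 - <<'E'
from ov import *
from plan import env
t=cam('top');s=cam('scene');np.save('t3.npy',t);np.save('s3.npy',s)
st=env.state();print(st['t'],st['tool_pos'],st['wrist_force'])
ov(t,s,(533.5,157),1.705,3.1416,-100,'ov3')
cv2.imwrite('pics/t3c.png',cv2.resize(t['img'][160:250,225:345],None,fx=6,fy=6,interpolation=cv2.INTER_CUBIC))
cv2.imwrite('pics/s3f.png',s['img'])
E
```

```text
11.7 [ 577.32872077 -170.52594331  168.75887081] [-0.23317169 -0.16426447 -0.30325025]
```

View pics/ov3t.png

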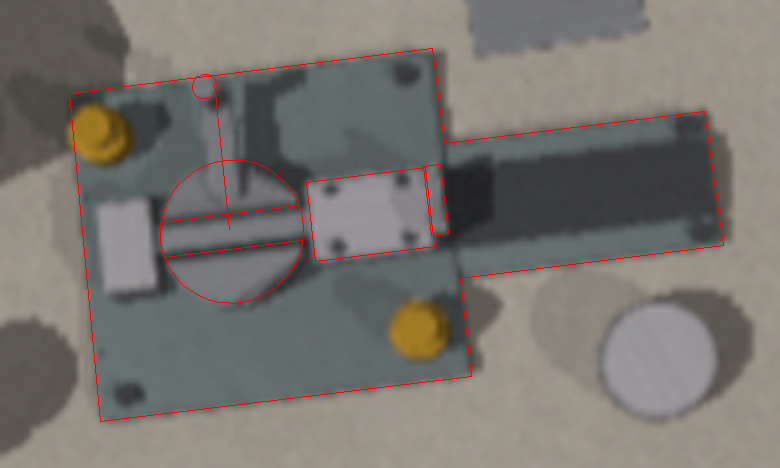

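View pics/t3c.png

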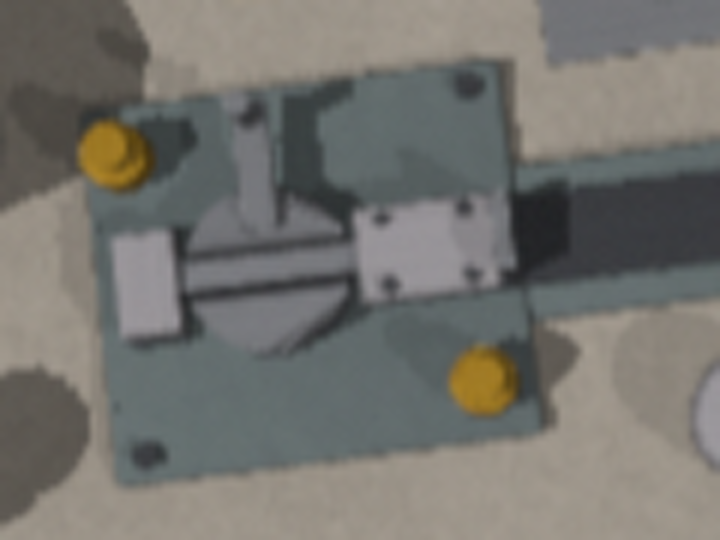

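View pics/ov3s.png

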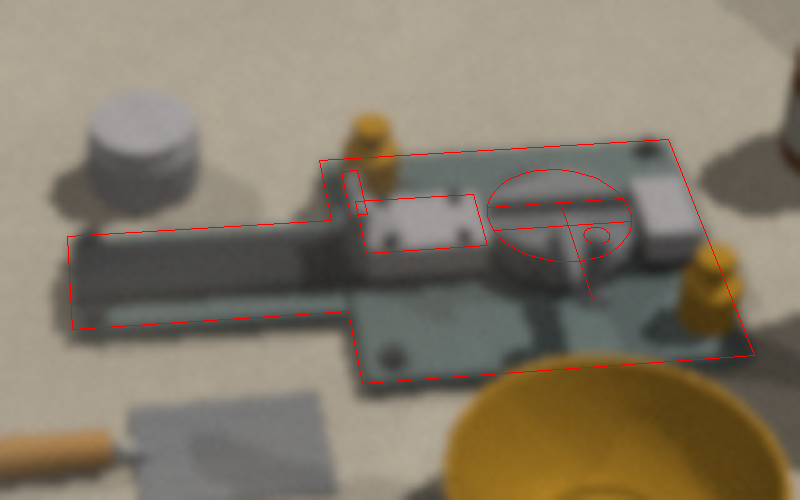

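View pics/s3f.png

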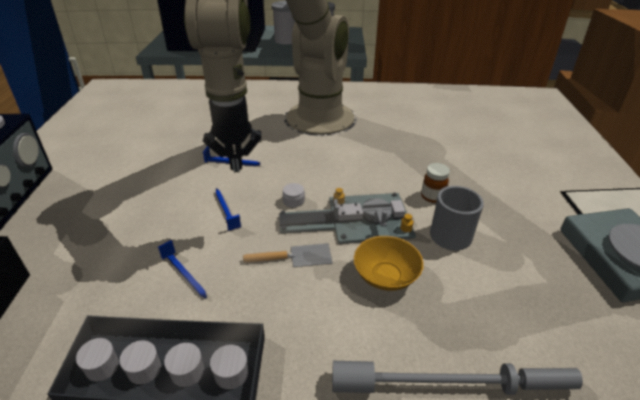

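```bash
python3 - <<'E'
from h import *
a=np.load('top0.npy',allow_pickle=True).item()['img'];b=np.load('t3.npy',allow_pickle=True).item()['img']
def cen(im,lo,hi,box):
    x,y,w,h=box;m=cv2.inRange(cv2.cvtColor(im[y:y+h,x:x+w],cv2.COLOR_BGR2HSV),lo,hi);M=cv2.moments(m,True);return round(M['m10']/M['m00']+x,2),round(M['m01']/M['m00']+y,2)
for box in [(236,178,16,16),(298,216,16,16),(235,100,70,62)]:
    print(cen(a,(12,120,80),(35,255,255),box),cen(b,(12,120,80),(35,255,255),box))
print(order.job_done())
E
```

```text
(243.08, 185.31) (243.27, 185.38)
(305.17, 223.14) (305.22, 223.11)
(268.87, 130.46) (268.02, 131.01)
the job is handed in; nothing more can be done
None
```

The shaft is locked, and I handed the job in at about 11.7 s of robot time. I pushed the peg anticlockwise with the closed fingertips until the disc stood at pi. I then pushed the bar's end plate until it stopped against the end of the guide, and backed the arm off clear of everything.

**What the checks showed:**
- **Slot:** before the bar went in, the measured slot edges lay within about 0.005 rad of the mount's axis.
- **Bar:** the push took about 2–4 N. It ended on a firm stop, where the force rose to about 12.5 N with no further movement. In the last top picture the bar runs right through the disc and the plate lies on the outline drawn at mount x = -100.
- **Clear of everything:** after I backed off, the wrist force was about 0 N.
- **Bystanders:** both brass weights had moved less than 0.2 pixels in the top picture. The tin, jar, mould, spatula and blue bars looked unmoved by eye; I did not measure them.

**What disagreed or stayed uncertain:**
- **Pan:** its colour centroid read about 1 pixel (2–3 mm) different. The arm never came near it, so I put this down to changed shading, but I didn't check.
- **Scene camera:** its overlay sits about 1 pixel (3 mm) off the top camera's.
- **Plate push:** early in the push there was a small upward force of about 2 N on the tool. I backed off and raised the fingers 3 mm; it faded as the push went on, and I saw no lifting of the bar in the pictures.

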